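# Zero the crease depth dial and back it off three clicks

## Robot

A 7-joint arm with a two-finger parallel gripper is mounted at the origin on the work surface; the furniture and walls round the work are solid. World frame = base frame: x ahead of the robot, y to its left, z up, the work surface at z = 0. Lengths are in m, angles in degrees, forces in N, time in s.
With the tool pointing down it reaches from about 0.4 to 0.85 m from the base axis. Payload 4.4 kg.
Tool frame: the origin (TCP) lies at the very end of the fingers, on their centre line; the grasp point (between the pads) lies 19 mm behind it; x points along the fingers, y is the direction in which the jaws open and shut, and the axes are right-handed (so a half turn about x gives the same grasp; the last joint's range is limited). The gripper opens to 94 mm and grips with 3 to 60 N. Pads are 16 mm wide; open, the fingers measure 119 mm over their backs; the gripper's body (75 mm by 177 mm) begins 78 mm behind the grasp point.
Start: joints at [65.386, 36.005, 2.206, 86.941, -1.547, 57.084, -1.146], TCP at [0.231, -0.607, 0.205] pointing down, gripper open.
Joint ranges: [-175.42, 175.42], [-21.48, 121.26], [-71.46, 75.88], [10.55, 141.38], [-63.04, 243.04], [13.31, 113.54], [-168.57, 168.57]. Speed limits (degrees/s): [147.25, 147.25, 180, 180, 180, 180, 180].

## Interface

Orientations are given as a 3x3 rotation matrix whose columns are the frame's x, y, z axes.
In Python, from station import robot, viewer, nets gives the robot as it stands.
- The arm moves only by the tool drive_tool, never from a script. Its argument "increments" is one flat list of numbers, 7 for each row, row after row: the shift along the tool's x, y, z scaled (see below), then the turn, a rotation vector about the tool's x, y, z scaled (see below), then the closure in counts, from 0 (fully open) to 255 (shut). A call has exactly 8 rows; each row shifts and turns the commanded pose from where the row before left it, along the tool's axes as they then stand; what a row does not reach is not made up. The controller multiplies each number of a shift by 75 mm and each number of a turn by 180 degrees. A row lasts 1/10 s, in which the tool goes at most 50 mm and 8.59 degrees, less where a joint would pass 70% of its speed; a pose out of reach is approached as far as the arm can. A call with a number of a shift or a turn outside -1 to 1 is refused whole. A call with a gripper value outside its range is refused whole. The fingers move at their own pace and stop on an object; "squeeze" is the grip in N (left out, the last holds). Time passes only in rows, so rows that do not move let the fingers close, or fill a call up. It gives the time, the measured TCP pose, the force and the opening at its end, in the units of the state.
- robot.state(): the state, without advancing time (a new reading comes with each control period).
- viewer.snapshot(name): name is "scene" or "top" or "wrist"; returns (picture, depth): 420x560x3 uint8, red, green, blue; 420x560 float32, m along the optical axis (not along the pixel's ray), 0 where there is no reading.
- viewer.camera_model(name): a dict with "intrinsics" (3x3 intrinsics, pixels), "k1" (the pictures are not rectified: a ray, as slopes to the right and down, at radius r is drawn at 1 + k1 r^2 times it, then the intrinsics apply), "R" (3x3) and "t" (3): a world point X has camera coordinates R X + t; the wrist camera has in their place "tool_from_camera" (4x4, takes a point from camera to tool coordinates, whose origin is the TCP and whose axes are the tool frame's). Camera axes: x right, y down, z forward; pixel columns grow to the right and rows downward; lengths in m; the calibration is good to about 2 mm. A picture is of the moment at which its call begins: read the wrist's pose just before it. camera_model takes no time and is no camera call.
- robot.sign_off(): hands the job in, once; it reports no verdict.
Trained networks look in the newest picture that a camera, given by its name, has taken for a name from the list of things; names that differ only in an ending like _2 or _b are one class to them, and where a whole thing is asked for, a point or a joint stands for the part that bears it (a point fixed in the world has none). Each returns a list of dicts, best first, with "score" (0 to 1); they miss things now and then, are a little off and sometimes report something else, mostly with a low value. They report only what shows in the picture. A call takes as long as a camera call. They do not tell look-alikes from the thing itself.
- nets.search_frame(query, camera): "uv" ([column, row] in pixels, amid what is visible of it).
- nets.pinpoint(query, camera): "uv" ([column, row] in pixels: a listed point, or the origin of a listed thing).
The state is a dict: "t": time; "qpos": joint angles; "joint_vel": joint speeds; "effort": joint torques, N m; "position": TCP position; "orientation": TCP orientation; "wrist_force": force on the tool from outside, world axes, zero at the start; "torque": the same for the moment, N m; "finger_gap": opening from 0.0 (shut) to 1.0 (fully open).
Only numpy, scipy, OpenCV 4.12 (cv2) and the standard library are available. Lean on these libraries where they do the work, as an engineer would, in place of code of your own. Each camera call takes 0.05 s, during which the arm holds its last target.

## Task

Set the crease depth on the small bench creaser: turn the black dial on top of it clockwise (seen from above) until it comes up against its stop, going gently so that the stop is not forced, then turn it back exactly three clicks and let go. Do not knock over the solvent bottle that stands beside the creaser.

Things in the scene. Friction and masses are not known exactly. Their poses are not given: they have to be found in the camera images.
- creaser: Grey bench creaser, fixed to the table: base plate 200 x 130 x 14 mm, column at the back and a head (147 x 84 mm, its flat top 100 mm above the table) that reaches forward over a steel bed. Origin: centre of the underside; x points from the front of the creaser to its column, z up. The dial's vertical axis passes through x = -12 mm, y = 0 of this frame.
- dial: Fluted round black dial on the head, 44 mm across, 32 mm high, its underside 4 mm above the head's top. Origin on its axis, level with the head's top (100 mm above the table); z up, x along the white pointer line. Turns about z only: clockwise from above to the stop. Found 4 to 7 clicks (1.6 to 2.75 rad) away from the stop, whose place differs each time and cannot be seen.
- dial_grip (a point): Point on the dial's axis at the height to grip it, 122 mm above the table. The dial clicks every 1/16 turn (22.5 degrees, 0.393 rad) and settles into the nearest click by itself; passing a click takes about 0.1 N m. Three clicks back from the stop are 67.5 degrees counter-clockwise.
- dial_top (a point): Centre of the dial's flat top, 136 mm above the table. At the stop the dial goes no further and the torque rises steeply above 0.2 N m; over about 0.5 N m forces the stop. Hold back at 0.22 to 0.4 N m, by reading the torque, and by a light grip (9 to 12 N holds through the clicks, then slips); at the stop the torque grows some 0.15 N m per 0.05 rad of turning.
- stop_block: The stop inside the head, out of sight: a 6 x 6 x 8 mm steel block fixed in the creaser, 26 mm behind the dial's axis; a peg on the dial's spindle meets it. The dial is clamped on the spindle at an unknown angle, so the pointer does not tell how far off the peg is. Origin: its centre. It must not be pressed with more than about 20 N.
- wheel_bottom (a point): Lowest point of the steel creasing wheel (28 mm across) under the head, straight below the dial. Against the stop it is 3 mm above the steel bed; each click back raises it 0.2 mm, too little to count clicks by the measured position.
- bottle: Small solvent bottle, 31 x 57 x 138 mm, standing loose beside the creaser on its left (the creaser's +y) side. Origin: centre of its underside, z up along the bottle.
Mind the look-alikes: they are no part of the job. What is shaped like the bottle but green is not meant.

How it is judged (in metres and radians):
On the way:
1. the dial is turned clockwise against its stop (z of wheel_bottom in the frame of creaser below 0.02104 m), for 0.2 s.
At the end, for the whole second after the job is handed in: The dial, after having been at its stop, rests three clicks back from it (the creasing wheel 0.6 mm above its stop height, within 0.08 mm, that is 0.4 of a click), released and at rest; the bottle stands upright (z of wheel_bottom in the frame of creaser between 0.02152 and 0.02168 m and angular speed of dial below 0.1 rad/s and angle between bottle's own z axis and vertical below 0.2 rad); the robot touches nothing.
It fails at once if the dial is forced against its stop (over about 0.5 N m) (contact force between stop_block and anything else above 20 N).
It fails at once if the bottle is knocked over (angle between bottle's own z axis and vertical above 0.5 rad).
It also fails if it takes over 70 s, if anything falls off the work surface, if the arm or the gripper's body presses on something with over 40 N, if the wrist force passes 120 N, or if a joint passes its speed limit or range.

## Working session

There is one attempt and no reset: what is moved stays moved. The work goes in short steps, Python scripts to look and compute and a tool call to move; the robot and the scene stay as the last step left them, time stands still between calls to the robot, and variables do not carry over. Pictures are saved under pics/ and viewed, and the job is handed in when it is done.

Besides the shell and the picture viewer there is one more tool, called as name(argument=value, ...) on one line, values as JSON. drive_tool: Moves the arm, as the interface text tells. Shifts and turns lie within -1 to 1; 1 stands for 75 mm of shift or 180 degrees of turn. Its arguments: {"type":"object","properties":{"increments":{"type":"array","items":{"type":"number"}},"squeeze":{"type":"number"}},"required":["increments"]}

```bash
ls; mkdir -p pics
python3 - <<'E'
from station import robot, viewer, nets
import cv2, numpy as np
s=robot.state()
print({k:np.round(v,3).tolist() for k,v in s.items()})
for c in ["scene","top"]:
    p,d=viewer.snapshot(c)
    cv2.imwrite(f"pics/{c}0.png",p[:,:,::-1]); np.save(f"pics/{c}0d.npy",d)
    for q in ["dial","bottle","creaser"]:
        print(c,q,[(np.round(r["uv"],1).tolist(),round(r["score"],2)) for r in nets.search_frame(q,c)][:4])
    print(c,[(np.round(r["uv"],1).tolist(),round(r["score"],2)) for r in nets.pinpoint("dial_top",c)][:4])
    print({k:np.round(v,4).tolist() for k,v in viewer.camera_model(c).items()})
print(robot.state()["t"])
E
```

```text
pics
{'t': 0.0, 'qpos': [65.385, 36.056, 2.202, 86.994, -1.546, 57.082, -1.145], 'joint_vel': [0.008, -0.034, 0.014, 0.088, 0.05, 0.1, 0.076], 'effort': [0.001, -54.972, 1.144, -18.663, -0.052, 0.024, 0.0], 'position': [0.231, -0.607, 0.205], 'orientation': [[-0.001, 0.356, -0.935], [0.002, -0.935, -0.356], [-1.0, -0.002, 0.0]], 'wrist_force': [-0.315, 0.203, -0.71], 'torque': [0.043, -0.008, 0.032], 'finger_gap': 0.996}
scene dial [([316.4, 189.8], 0.72)]
scene bottle [([193.0, 221.1], 0.89), ([247.3, 213.0], 0.6)]
scene creaser [([309.9, 223.0], 0.79)]
scene [([315.4, 183.7], 0.56), ([315.5, 198.6], 0.21)]
{'intrinsics': [[498.0591, 0.0, 280.1623], [0.0, 498.0591, 207.3525], [0.0, 0.0, 1.0]], 'k1': -0.0861, 'R': [[-0.4302, -0.9027, 0.0101], [-0.6263, 0.2904, -0.7235], [0.6501, -0.3176, -0.6903]], 't': [0.4043, 0.3604, 0.6148]}
top dial [([308.8, 209.1], 0.79)]
top bottle [([256.8, 186.1], 0.72)]
top creaser [([306.4, 210.4], 0.94)]
top [([308.2, 209.4], 0.96)]
{'intrinsics': [[437.5132, 0.0, 279.1226], [0.0, 437.5132, 203.8992], [0.0, 0.0, 1.0]], 'k1': -0.104, 'R': [[-0.0146, -0.9998, -0.0163], [-0.9915, 0.0166, -0.1294], [0.1296, 0.0143, -0.9915]], 't': [0.1911, 0.5604, 0.8844]}
0.5
```

View pics/scene0.png

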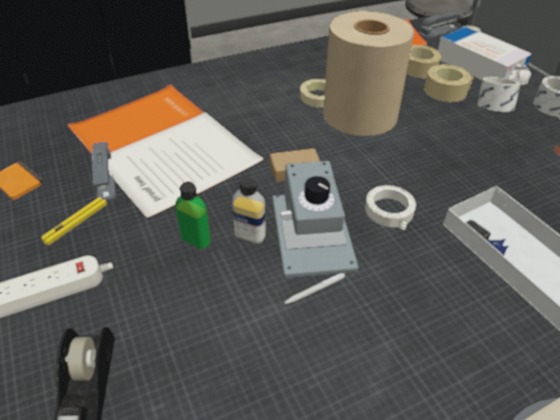

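View pics/top0.png

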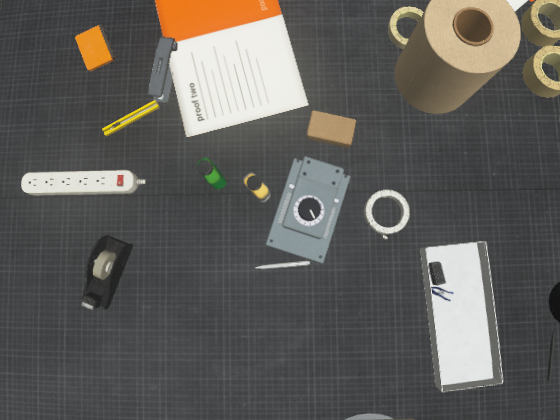

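```bash
cat > h.py <<'E'
import numpy as np, cv2
from station import viewer
def ray(c,uv):
    m=viewer.camera_model(c); K=np.array(m["intrinsics"])
    p=cv2.undistortPoints(np.array([[uv]],float),K,np.array([m["k1"],0,0,0,0.]))[0,0]
    R=np.array(m["R"]);t=np.array(m["t"])
    return -R.T@t, R.T@np.array([p[0],p[1],1.])
def atz(c,uv,z):
    o,d=ray(c,uv); return o+d*(z-o[2])/d[2]
def atdepth(c,uv,D):
    o,d=ray(c,uv); return o+d*D[int(round(uv[1])),int(round(uv[0]))]
def proj(c,X):
    m=viewer.camera_model(c); K=np.array(m["intrinsics"])
    return cv2.projectPoints(np.array(X,float).reshape(-1,3),cv2.Rodrigues(np.array(m["R"]))[0],np.array(m["t"],float),K,np.array([m["k1"],0,0,0,0.]))[0][:,0]
E
python3 - <<'E'
from h import *
ds=np.load("pics/scene0d.npy");dt=np.load("pics/top0d.npy")
print("top dial",atz("top",(308.2,209.4),.136),atdepth("top",(308.2,209.4),dt))
print("scene dial",atz("scene",(315.4,183.7),.136),atdepth("scene",(315.4,183.7),ds))
for uv in [(193,221),(247,213)]: print(atdepth("scene",uv,ds))
print(atdepth("top",(256.8,186),dt))
for c in ["top","scene"]:
    im=cv2.imread(f"pics/{c}0.png"); cv2.imwrite(f"pics/{c}0crop.png",cv2.resize(im[110:290,170:400],None,fx=3.4,fy=3.2,interpolation=cv2.INTER_CUBIC))
E
```

```text
top dial [0.53917872 0.12645871 0.136     ] [0.53898374 0.12654592 0.13766823]
scene dial [0.54023892 0.12667993 0.136     ] [0.53754869 0.12831756 0.13871396]
[0.6037853  0.32665268 0.07424562]
[0.58283147 0.23497288 0.07434957]
[0.58537052 0.22269997 0.13626279]
```

Dial candidates: the black fluted knob at scene (316,190) / top (308,209). The black tape dispenser at top (103,270) and the black item in the tray at top (437,273) are not on the creaser. Bottle candidates: the clear one with the yellow label at scene (247,213), and the green look-alike at scene (193,221). I take the knob on the creaser and treat the clear bottle as the one to protect. I'll check that in a crop.

View pics/top0crop.png

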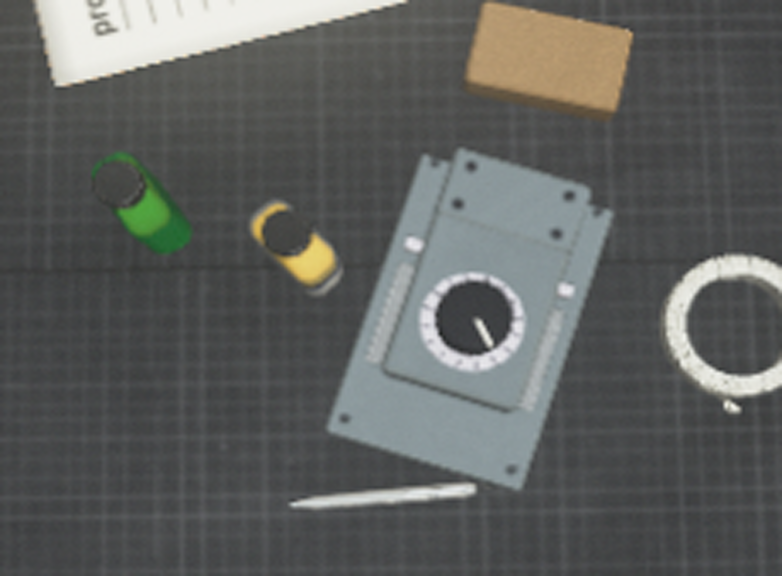

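Run:
```python
from h import *
dt=np.load("pics/top0d.npy");ds=np.load("pics/scene0d.npy")
# head top points: height 0.1
def cloud(c,D):
    v,u=np.mgrid[0:420,0:560]; uv=np.stack([u,v],-1).reshape(-1,1,2).astype(float)
    m=viewer.camera_model(c);K=np.array(m["intrinsics"])
    p=cv2.undistortPoints(uv,K,np.array([m["k1"],0,0,0,0.]))[:,0]
    d=D.reshape(-1);P=np.c_[p,np.ones(len(p))]*d[:,None]
    R=np.array(m["R"]);t=np.array(m["t"])
    return ((P-t)@R)[d>0]
A=cloud("top",dt);B=cloud("scene",ds);
C=A
n=np.linalg.norm(C[:,:2]-[.5395,.1265],axis=1)
h=C[(n<.12)&(abs(C[:,2]-.1)<.006)]
print(len(h),cv2.minAreaRect(h[:,:2].astype(np.float32)*1000))
b=C[(n<.13)&(abs(C[:,2]-.014)<.006)]
print(len(b),cv2.minAreaRect(b[:,:2].astype(np.float32)*1000))
for nm,Q in (("top",A),("scene",B)):
  k=Q[(np.linalg.norm(Q[:,:2]-[.583,.228],axis=1)<.05)&(Q[:,2]>.03)&(Q[:,2]<.2)]
  print(nm,len(k),cv2.minAreaRect(k[:,:2].astype(np.float32)*1000),k[:,2].max())
  dd=Q[(np.linalg.norm(Q[:,:2]-[.5395,.1265],axis=1)<.03)&(abs(Q[:,2]-.137)<.005)]
  print("dial",len(dd),cv2.minEnclosingCircle(dd[:,:2].astype(np.float32)*1000),np.median(dd,0))
```

```text
2742 ((582.9620971679688, 151.12655639648438), (162.95797729492188, 147.40110778808594), 70.72315216064453)
2568 ((554.0825805664062, 107.80931091308594), (232.3429718017578, 219.59934997558594), 4.847822666168213)
top 450 ((595.711669921875, 227.31997680664062), (54.858741760253906, 30.95075035095215), 46.298580169677734) 0.14163072261486442
dial 406 ((542.4884643554688, 123.665771484375), 21.88646697998047) [0.54179001 0.12336803 0.13659692]
scene 1420 ((590.3474731445312, 229.17062377929688), (55.92005157470703, 30.010787963867188), 45.14662170410156) 0.1405356709638608
dial 375 ((538.21484375, 125.17108154296875), 23.507356643676758) [0.53635492 0.12471752 0.13649267]
```

Run:
```python
from h import *
dt=np.load("pics/top0d.npy");ds=np.load("pics/scene0d.npy")
for c,D,uvs in (("top",dt,[(457,25),(440,15),(415,90),(462,270),(388,190)]),("scene",ds,[(340,40),(365,60),(400,60)])):
    for uv in uvs: print(c,uv,np.round(atdepth(c,uv,D),3))
m=viewer.camera_model("wrist");print({k:np.round(v,4).tolist() for k,v in m.items()})
```

```text
top (457, 25) [ 0.894 -0.174  0.172]
top (440, 15) [ 0.881 -0.119  0.229]
top (415, 90) [ 0.8   -0.112  0.069]
top (462, 270) [ 0.416 -0.216 -0.003]
top (388, 190) [ 0.591 -0.053  0.024]
scene (340, 40) [ 0.841 -0.09   0.221]
scene (365, 60) [ 0.788 -0.123  0.193]
scene (400, 60) [ 0.77  -0.201  0.186]
{'intrinsics': [[323.8753, 0.0, 274.822], [0.0, 323.8753, 209.718], [0.0, 0.0, 1.0]], 'k1': -0.0196, 'tool_from_camera': [[-0.0005, -0.2299, 0.9732, -0.1793], [1.0, -0.0005, 0.0004, 0.0007], [0.0004, 0.9732, 0.2299, -0.0668], [0.0, 0.0, 0.0, 1.0]]}
```

drive_tool(increments=[-0.2,0,0,-0.045,0,0,0,-0.2,0,0,-0.045,0,0,0,-0.2,0,0,-0.045,0,0,0,-0.2,0,0,-0.045,0,0,0,-0.2,0,0,-0.045,0,0,0,-0.2,0,0,-0.045,0,0,0,-0.2,0,0,-0.045,0,0,0,-0.2,0,0,-0.045,0,0,0])

```text
t: 1.3
position: [0.2312, -0.6074, 0.3262]
orientation: [[-0.0, 0.998, -0.07], [-0.0, -0.07, -0.998], [-1.0, -0.0, 0.0]]
wrist_force: [0.3, 0.1, 1.0]
finger_gap: 1.003
```

drive_tool(increments=[0,0.143,-0.418,0,0,0,0,0,0.143,-0.418,0,0,0,0,0,0.143,-0.418,0,0,0,0,0,0.143,-0.418,0,0,0,0,0,0.143,-0.418,0,0,0,0,0,0.143,-0.418,0,0,0,0,0,0.143,-0.418,0,0,0,0,0,0.143,-0.418,0,0,0,0])

```text
t: 2.1
position: [0.3363, -0.3627, 0.3257]
orientation: [[0.0, 0.997, -0.076], [-0.0, -0.076, -0.997], [-1.0, 0.0, 0.0]]
wrist_force: [-0.2, 0.6, 0.5]
finger_gap: 1.001
```

drive_tool(increments=[0,0.143,-0.418,0,0,0,0,0,0.143,-0.418,0,0,0,0,0,0.143,-0.418,0,0,0,0,0,0.143,-0.418,0,0,0,0,0,0.143,-0.418,0,0,0,0,0,0.143,-0.418,0,0,0,0,0,0.143,-0.418,0,0,0,0,0,0.143,-0.418,0,0,0,0])

```text
t: 2.9
position: [0.4409, -0.1192, 0.3258]
orientation: [[0.001, 0.997, -0.076], [-0.0, -0.076, -0.997], [-1.0, 0.001, 0.0]]
wrist_force: [0.4, -0.7, 0.6]
finger_gap: 0.999
```

drive_tool(increments=[0,0.143,-0.418,0,0,0,0,0,0.143,-0.418,0,0,0,0,0,0.143,-0.418,0,0,0,0,0,0.143,-0.418,0,0,0,0,0,0.143,-0.418,0,0,0,0,0,0.143,-0.418,0,0,0,0,0,0.143,-0.418,0,0,0,0,0,0.143,-0.418,0,0,0,0])

```text
t: 3.7
position: [0.5456, 0.1243, 0.3256]
orientation: [[0.0, 0.997, -0.076], [-0.0, -0.076, -0.997], [-1.0, 0.0, 0.0]]
wrist_force: [0.3, 0.3, -0.5]
finger_gap: 0.998
```

drive_tool(increments=[0,0,0,-0.045,0,0,0,0,0,0,-0.045,0,0,0,0,0,0,-0.045,0,0,0,0,0,0,-0.045,0,0,0,0,0,0,-0.045,0,0,0,0,0,0,-0.045,0,0,0,0,0,0,-0.045,0,0,0,0,0,0,-0.045,0,0,0])

```text
t: 4.5
position: [0.5451, 0.123, 0.3256]
orientation: [[0.0, 0.489, 0.873], [-0.0, 0.873, -0.489], [-1.0, -0.0, 0.0]]
wrist_force: [0.1, 1.3, 1.0]
finger_gap: 0.999
```

```bash
cat >> h.py <<'E'
from station import robot,nets
def look(name):
    s=robot.state(); p,d=viewer.snapshot("wrist"); cv2.imwrite(f"pics/{name}.png",p[:,:,::-1])
    return s,p,d
def wray(s,uv):
    m=viewer.camera_model("wrist");K=np.array(m["intrinsics"]);T=np.array(m["tool_from_camera"])
    p=cv2.undistortPoints(np.array([[uv]],float),K,np.array([m["k1"],0,0,0,0.]))[0,0]
    R=np.array(s["orientation"])
    return R@T[:3,3]+np.array(s["position"]), R@T[:3,:3]@np.array([p[0],p[1],1.])
def watz(s,uv,z):
    o,d=wray(s,uv); return o+d*(z-o[2])/d[2]
E
python3 - <<'E'
from h import *
s,p,d=look("w1")
print(np.round(s["qpos"],1),np.round(s["position"],4),np.round(s["orientation"],3).tolist(),s["t"],np.round(s["wrist_force"],2),np.round(s["torque"],3))
for q in ["dial_top"]:
    for r in nets.pinpoint(q,"wrist")[:3]: print(q,r["uv"],r["score"],watz(s,r["uv"],.136))
E
```

```text
[ 15.1  27.6 -47.9  91.   21.4  71.   24.1] [0.5451 0.123  0.3256] [[0.0, 0.489, 0.873], [-0.0, 0.873, -0.489], [-1.0, -0.0, 0.0]] 4.5 [0.09 1.28 0.99] [-0.056 -0.08  -0.011]
dial_top [272.4, 184.6] 0.87 [0.53696377 0.12414494 0.136     ]
```

View pics/w1.png

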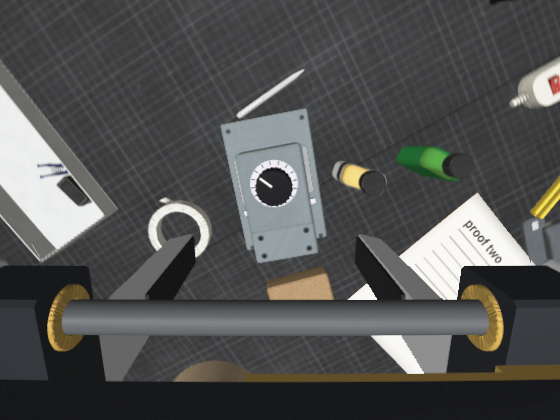

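drive_tool(increments=[0.15,-0.014,-0.085,0,0,0,0,0.15,0,0,-0.04,0,0,0,0.15,0,0,-0.04,0,0,0,0.15,0,0,-0.04,0,0,0,0.15,0,0,-0.04,0,0,0,0.15,0,0,0,0,0,0,0.15,0,0,0,0,0,0,0,0,0,0,0,0,0])

```text
t: 5.4
position: [0.5382, 0.1248, 0.2452]
orientation: [[-0.003, 0.016, 1.0], [-0.001, 1.0, -0.016], [-1.0, -0.001, -0.002]]
wrist_force: [0.3, -0.3, 0.9]
finger_gap: 0.999
```

Run:
```python
from h import *
s,p,d=look("w2")
print(np.round(s["qpos"],1),np.round(s["position"],4),np.round(s["orientation"],3).tolist(),s["t"],np.round(s["wrist_force"],2),np.round(s["torque"],3))
for q in ["dial_top"]:
    for r in nets.pinpoint(q,"wrist")[:3]: print(q,r["uv"],r["score"],watz(s,r["uv"],.136))
```

```text
[ 17.4  33.6 -53.1  98.8  29.7  63.1  43.9] [0.5382 0.1248 0.2452] [[-0.003, 0.016, 1.0], [-0.001, 1.0, -0.016], [-1.0, -0.001, -0.002]] 5.4 [ 0.27 -0.28  0.92] [ 0.027 -0.144 -0.01 ]
dial_top [274.4, 210.5] 0.83 [0.54143614 0.12358409 0.136     ]
```

View pics/w2.png

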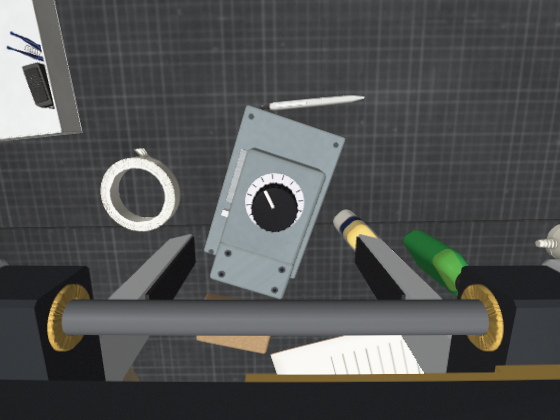

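drive_tool(increments=[0.25,0.005,0.017,0,0,0,0,0.25,0,0,0,0,0,0,0.25,0,0,0,0,0,0,0.25,0,0,0,0,0,0,0.25,0,0,0,0,0,0,0.25,0,0,0,0,0,0,0.2,0,0,0,0,0,0,0,0,0,0,0,0,0])

```text
t: 6.3
position: [0.5396, 0.1254, 0.118]
orientation: [[-0.002, 0.014, 1.0], [-0.001, 1.0, -0.014], [-1.0, -0.001, -0.002]]
wrist_force: [0.0, -0.6, -0.1]
finger_gap: 1.002
```

Run:
```python
from h import *
s,p,d=look("w3")
print(np.round(s["qpos"],1),np.round(s["position"],4),np.round(s["orientation"],3).tolist(),s["t"],np.round(s["wrist_force"],2),np.round(s["torque"],3))
for q in ["dial_top"]:
    for r in nets.pinpoint(q,"wrist")[:3]: print(q,r["uv"],r["score"],watz(s,r["uv"],.136))
```

```text
[ 12.7  42.  -46.1 106.4  39.6  49.2  35.8] [0.5396 0.1254 0.118 ] [[-0.002, 0.014, 1.0], [-0.001, 1.0, -0.014], [-1.0, -0.001, -0.002]] 6.3 [ 0.02 -0.63 -0.12] [ 0.052 -0.175  0.023]
dial_top [270.4, 261.0] 0.79 [0.5403423  0.12245064 0.136     ]
```

View pics/w3.png

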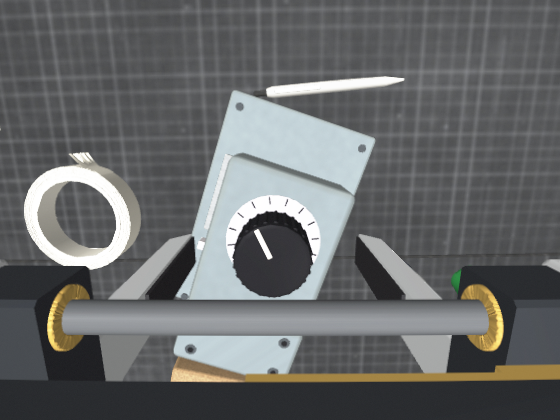

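drive_tool(increments=[0.06,-0.019,0.003,0,0,0,0,0.06,0,0,0,0,0,0,0.05,0,0,0,0,0,0,0,0,0,0,0,0,100,0,0,0,0,0,0,255,0,0,0,0,0,0,255,0,0,0,0,0,0,255,0,0,0,0,0,0,255], squeeze=10)

```text
t: 7.2
position: [0.5406, 0.1244, 0.1066]
orientation: [[0.0, 0.013, 1.0], [0.0, 1.0, -0.013], [-1.0, 0.0, 0.0]]
wrist_force: [-0.5, 0.9, -0.0]
finger_gap: 0.61
```

```bash
cat >> h.py <<'E'
def st():
    s=robot.state(); O=np.array(s["orientation"])
    print("t",round(s["t"],2),"q",np.round(s["qpos"],1),"p",np.round(s["position"],4),"yawY",round(np.degrees(np.arctan2(O[1,1],O[0,1])),2),"F",np.round(s["wrist_force"],2),"T",np.round(s["torque"],3),"gap",round(float(s["finger_gap"]),3)); return s
E
python3 - <<'E'
from h import *
st(); s,p,d=look("w4"); st()
E
```

```text
t 7.2 q [ 12.3  42.8 -45.4 106.9  40.7  47.9  35. ] p [0.5406 0.1244 0.1066] yawY 89.24 F [-0.51  0.87 -0.02] T [ 0.098 -0.138 -0.05 ] gap 0.61
t 7.25 q [ 12.3  42.8 -45.4 106.9  40.7  47.9  35. ] p [0.5406 0.1244 0.1066] yawY 89.24 F [-0.69 -0.37 -0.34] T [ 0.058 -0.096 -0.003] gap 0.57
```

View pics/w4.png

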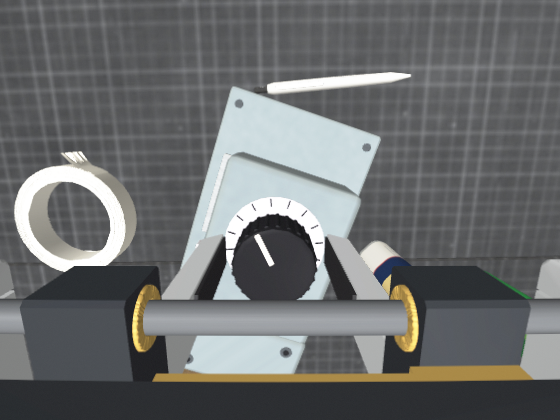

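The jaws are still closing evenly round the dial, which is centred at (274,258), and the pointer can be seen. I'll wait for the grip.

drive_tool(increments=[0,0,0,0,0,0,255,0,0,0,0,0,0,255,0,0,0,0,0,0,255,0,0,0,0,0,0,255,0,0,0,0,0,0,255,0,0,0,0,0,0,255,0,0,0,0,0,0,255,0,0,0,0,0,0,255], squeeze=10)

```text
t: 8.05
position: [0.5406, 0.124, 0.1065]
orientation: [[0.0, 0.013, 1.0], [-0.001, 1.0, -0.013], [-1.0, -0.001, 0.0]]
wrist_force: [-0.4, -2.4, 2.1]
finger_gap: 0.454
```

Run:
```python
from h import *
st()
s,p,d=look("w5");st()
```

```text
t 8.05 q [ 12.3  42.8 -45.3 106.9  40.7  47.9  35. ] p [0.5406 0.124  0.1065] yawY 89.23 F [-0.36 -2.38  2.12] T [-0.465 -0.117  0.048] gap 0.454
t 8.1 q [ 12.3  42.8 -45.3 106.9  40.7  47.9  35. ] p [0.5406 0.124  0.1065] yawY 89.23 F [ 0.31 -2.69  1.74] T [-0.519 -0.063 -0.019] gap 0.453
```

View pics/w5.png

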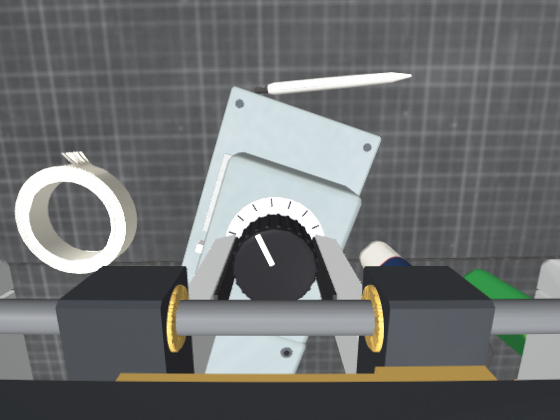

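drive_tool(increments=[0,0,0,0.03,0,0,255,0,0,0,0.03,0,0,255,0,0,0,0.03,0,0,255,0,0,0,0.03,0,0,255,0,0,0,0.03,0,0,255,0,0,0,0.03,0,0,255,0,0,0,0.03,0,0,255,0,0,0,0,0,0,255], squeeze=10)

```text
t: 8.9
position: [0.5406, 0.1239, 0.1065]
orientation: [[0.0, 0.624, 0.782], [-0.001, 0.782, -0.624], [-1.0, -0.001, 0.001]]
wrist_force: [-0.1, -3.8, 2.2]
finger_gap: 0.454
```

Run:
```python
from h import *
st()
s,p,d=look("w6");st()
```

```text
t 8.9 q [  6.7  39.8 -35.3 107.1  32.6  43.5   4.6] p [0.5406 0.1239 0.1065] yawY 51.41 F [-0.11 -3.76  2.21] T [-0.646 -0.063 -0.046] gap 0.454
t 8.95 q [  6.7  39.9 -35.4 107.1  32.7  43.5   4.7] p [0.5406 0.1239 0.1065] yawY 51.54 F [ 0.44 -3.3   2.96] T [-0.777 -0.127 -0.027] gap 0.453
```

View pics/w6.png

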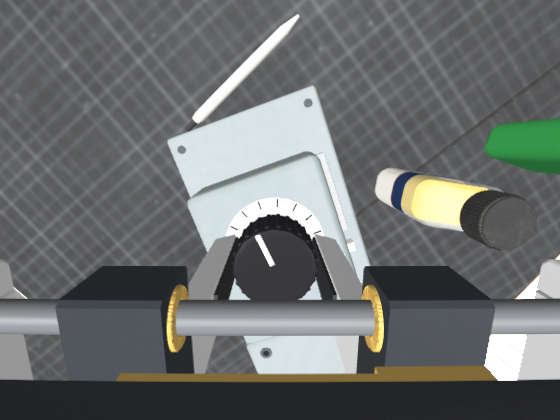

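drive_tool(increments=[0,0,0,0.03,0,0,255,0,0,0,0.03,0,0,255,0,0,0,0.03,0,0,255,0,0,0,0.03,0,0,255,0,0,0,0.03,0,0,255,0,0,0,0.03,0,0,255,0,0,0,0.03,0,0,255,0,0,0,0,0,0,255], squeeze=10)

```text
t: 9.75
position: [0.5405, 0.1238, 0.1065]
orientation: [[-0.0, 0.971, 0.237], [-0.001, 0.237, -0.971], [-1.0, -0.0, 0.001]]
wrist_force: [-1.0, -4.7, 4.1]
finger_gap: 0.452
```

Run:
```python
from h import *
for i in range(3):
    st(); s,p,d=look(f"w7_{i}")
```

```text
t 9.75 q [  0.3  37.7 -25.  107.3  23.7  40.2 -24.7] p [0.5405 0.1238 0.1065] yawY 13.72 F [-1.03 -4.73  4.12] T [-0.893  0.031 -0.022] gap 0.452
t 9.8 q [  0.4  37.7 -25.  107.3  23.7  40.2 -24.6] p [0.5405 0.1239 0.1065] yawY 13.82 F [-1.07 -3.65  4.34] T [-0.966 -0.001  0.009] gap 0.459
t 9.85 q [  0.4  37.7 -25.  107.3  23.7  40.2 -24.6] p [0.5405 0.1238 0.1065] yawY 13.82 F [-1.36 -4.14  4.25] T [-0.974  0.054  0.009] gap 0.455
```

drive_tool(increments=[0,0,0,0.01,0,0,255,0,0,0,0.01,0,0,255,0,0,0,0.01,0,0,255,0,0,0,0.01,0,0,255,0,0,0,0.01,0,0,255,0,0,0,0.01,0,0,255,0,0,0,0,0,0,255,0,0,0,0,0,0,255], squeeze=10)

```text
t: 10.7
position: [0.5405, 0.1239, 0.1065]
orientation: [[-0.0, 0.999, 0.049], [-0.001, 0.049, -0.999], [-1.0, -0.0, 0.001]]
wrist_force: [-0.5, -5.3, 5.3]
finger_gap: 0.449
```

Run:
```python
from h import *
st()
```

```text
t 10.7 q [ -1.6  37.2 -21.9 107.4  20.9  39.4 -33. ] p [0.5405 0.1239 0.1065] yawY 2.83 F [-0.5  -5.29  5.28] T [-1.115  0.144 -0.057] gap 0.449
```

drive_tool(increments=[0,0,0,0.005,0,0,255,0,0,0,0.005,0,0,255,0,0,0,0.005,0,0,255,0,0,0,0.005,0,0,255,0,0,0,0.005,0,0,255,0,0,0,0.005,0,0,255,0,0,0,0,0,0,255,0,0,0,0,0,0,255], squeeze=10)

```text
t: 11.5
position: [0.5404, 0.1239, 0.1065]
orientation: [[-0.0, 0.999, -0.045], [-0.001, -0.045, -0.999], [-1.0, -0.0, 0.001]]
wrist_force: [-1.8, -4.5, 4.8]
finger_gap: 0.457
```

Run:
```python
from h import *
st()
s,p,d=look("w8");st()
```

```text
t 11.5 q [ -2.5  37.  -20.4 107.4  19.5  39.  -37. ] p [0.5404 0.1239 0.1065] yawY -2.57 F [-1.77 -4.5   4.8 ] T [-1.189  0.139 -0.078] gap 0.457
t 11.55 q [ -2.5  37.  -20.4 107.4  19.5  39.  -37. ] p [0.5404 0.1239 0.1065] yawY -2.57 F [-0.51 -5.5   6.17] T [-1.168  0.178 -0.06 ] gap 0.454
```

View pics/w8.png

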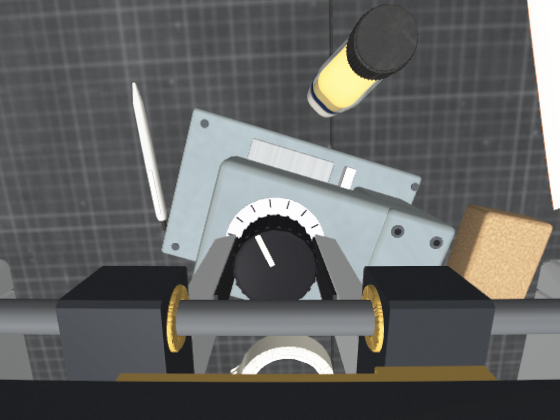

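drive_tool(increments=[0,0,0.004,0.007,0,0,255,0,0,0,0.007,0,0,255,0,0,0,0.007,0,0,255,0,0,0,0.007,0,0,255,0,0,0,0.007,0,0,255,0,0,0,0.007,0,0,255,0,0,0,0,0,0,255,0,0,0,0,0,0,255], squeeze=10)

```text
t: 12.35
position: [0.5407, 0.1254, 0.1065]
orientation: [[0.001, 0.985, -0.175], [0.002, -0.175, -0.985], [-1.0, 0.0, -0.002]]
wrist_force: [-1.5, 1.2, 3.1]
finger_gap: 0.455
```

Run:
```python
from h import *
st()
```

```text
t 12.35 q [ -3.9  36.8 -18.3 107.4  17.5  38.5 -42.7] p [0.5407 0.1254 0.1065] yawY -10.07 F [-1.46  1.17  3.14] T [0.275 0.112 0.218] gap 0.455
```

drive_tool(increments=[0,0,0,0.007,0,0,255,0,0,0,0.007,0,0,255,0,0,0,0.007,0,0,255,0,0,0,0.007,0,0,255,0,0,0,0.007,0,0,255,0,0,0,0.007,0,0,255,0,0,0,0,0,0,255,0,0,0,0,0,0,255], squeeze=10)

```text
t: 13.15
position: [0.5403, 0.1237, 0.1064]
orientation: [[-0.0, 0.953, -0.304], [-0.0, -0.304, -0.953], [-1.0, -0.0, 0.001]]
wrist_force: [-1.9, -0.9, 2.2]
finger_gap: 0.454
```

Run:
```python
from h import *
st()
s,p,d=look("w9");st()
```

```text
t 13.15 q [ -5.3  36.5 -16.1 107.5  15.5  38.1 -48.4] p [0.5403 0.1237 0.1064] yawY -17.7 F [-1.93 -0.89  2.17] T [-0.161  0.291  0.188] gap 0.454
t 13.2 q [ -5.3  36.5 -16.1 107.5  15.6  38.1 -48.4] p [0.5403 0.1238 0.1064] yawY -17.69 F [-0.89 -0.96  1.5 ] T [-0.215  0.308  0.22 ] gap 0.457
```

View pics/w9.png

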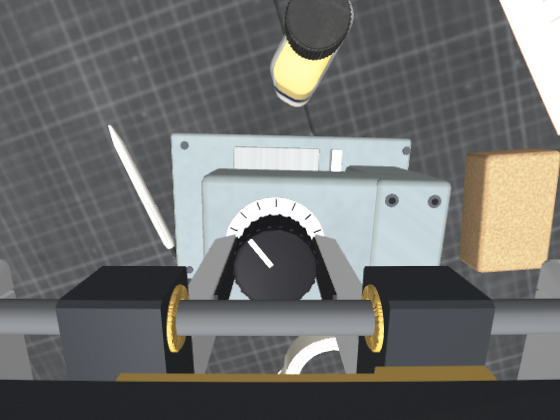

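The pointer has moved about 14° relative to the jaws and the torque is steady at about 0.2 N m, so the dial is at its stop and slipping. I'll seat it slightly more firmly at 12 N.

drive_tool(increments=[0,0,0,0,0,0,255,0,0,0,0,0,0,255,0,0,0,0.006,0,0,255,0,0,0,0.006,0,0,255,0,0,0,0.006,0,0,255,0,0,0,0,0,0,255,0,0,0,0,0,0,255,0,0,0,0,0,0,255], squeeze=12)

```text
t: 14.0
position: [0.5405, 0.1243, 0.1064]
orientation: [[0.0, 0.934, -0.357], [0.0, -0.357, -0.934], [-1.0, -0.0, -0.0]]
wrist_force: [-1.1, 0.5, 0.0]
finger_gap: 0.453
```

```bash
cat >> h.py <<'E'
def pointer(p):
    # white pointer line on black dial top in wrist picture (gripped pose)
    r=p[215:300,235:316].astype(int); m=((r.min(2)>150)).astype(np.uint8)
    yy,xx=np.mgrid[0:85,0:81]; m[((xx-39)**2+(yy-48)**2)>36**2]=0
    n,l,stt,c=cv2.connectedComponentsWithStats(m)
    return [(stt[i].tolist(), (c[i]+[235,215]).round(1).tolist()) for i in range(1,n) if stt[i,4]>15]
E
python3 - <<'E'
from h import *
st()
s,p,d=look("w10");st()
import glob
for f in ["w5","w6","w8","w9","w10"]: print(f,pointer(cv2.imread(f"pics/{f}.png")))
E
```

```text
t 14.0 q [ -5.9  36.4 -15.2 107.5  14.7  38.  -50.8] p [0.5405 0.1243 0.1064] yawY -20.91 F [-1.06  0.53  0.01] T [0.042 0.203 0.283] gap 0.453
t 14.05 q [ -5.9  36.4 -15.2 107.5  14.7  38.  -50.8] p [0.5405 0.1242 0.1064] yawY -20.91 F [-1.41 -0.71 -0.19] T [-0.014  0.191  0.297] gap 0.455
w5 [([20, 19, 20, 32, 199], [264.4, 249.8])]
w6 [([20, 19, 20, 33, 203], [264.4, 250.0])]
w8 [([20, 20, 20, 32, 196], [264.2, 250.2])]
w9 [([13, 24, 26, 29, 199], [260.1, 252.9])]
w10 [([11, 26, 27, 28, 202], [259.3, 254.7])]
```

View pics/w10.png

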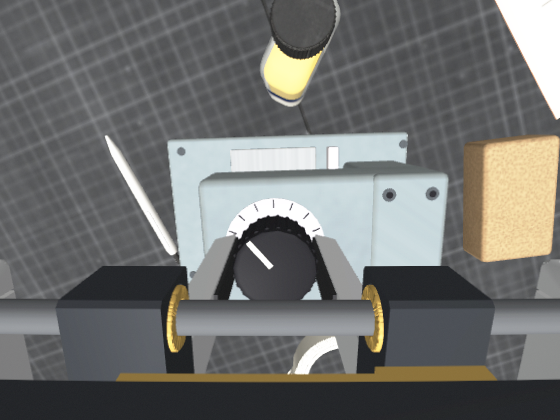

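```bash
cat >> h.py <<'E'
def pang(p,s,box=(215,300,235,316),z=.136,ctr=None):
    """azimuth (deg, world) of pointer, outward, from wrist picture; p RGB or BGR"""
    a,b,c,d=box
    r=p[a:b,c:d].astype(int); m=(r.min(2)>150).astype(np.uint8)
    yy,xx=np.mgrid[0:b-a,0:d-c]; m[((xx-(d-c)//2)**2+(yy-(b-a)*0.56)**2)>(0.43*(b-a))**2]=0
    n,l,stt,cc=cv2.connectedComponentsWithStats(m)
    i=1+np.argmax(stt[1:,4]); ys,xs=np.nonzero(l==i)
    W=np.array([watz(s,(x+c,y+a),z)[:2] for x,y in zip(xs,ys)])
    mu=W.mean(0); v=np.linalg.svd(W-mu,full_matrices=False)[2][0]
    ax=np.array([.5405,.124]) if ctr is None else ctr
    if v@(mu-ax)<0: v=-v
    e=(W-mu)@v
    return np.degrees(np.arctan2(v[1],v[0])), len(xs), mu+v*e.min(), mu+v*e.max()
E
python3 - <<'E'
from h import *
import math
def fs(yaw,pos):
    c,s=math.cos(math.radians(yaw)),math.sin(math.radians(yaw))
    return {"position":pos,"orientation":np.array([[0,c,s],[0,s,-c],[-1,0,0]])}
for f,y,pos in [("w5",89.23,[.5406,.124,.1065]),("w6",51.5,[.5406,.1239,.1065]),("w8",-2.57,[.5404,.1239,.1065]),("w9",-17.7,[.5403,.1238,.1064]),("w10",-20.91,[.5405,.1243,.1064])]:
    print(f,y,pang(cv2.imread(f"pics/{f}.png"),fs(y,pos)))
E
```

```text
w5 89.23 (np.float64(-155.81119813101233), 199, array([0.53813482, 0.1236008 ]), array([0.52224231, 0.11646216]))
w6 51.5 (np.float64(166.62334866027712), 203, array([0.53866866, 0.12502992]), array([0.5215017 , 0.12911227]))
w8 -2.57 (np.float64(112.79850461899161), 196, array([0.54005806, 0.12607818]), array([0.53330154, 0.14215247]))
w9 -17.7 (np.float64(110.02690337060143), 199, array([0.54004577, 0.12585127]), array([0.53406961, 0.14224667]))
w10 -20.91 (np.float64(109.9883309463235), 202, array([0.54006305, 0.1258694 ]), array([0.53407844, 0.1423224 ]))
```

At the stop with 0.29 N m, the pointer azimuth is 110.0°. It started at 204.2°, so the click positions are about 204.2 − 22.5k and the stop's click is near 114.2°. Three clicks back is about 181.7°, a turn of some 72° counter-clockwise.

drive_tool(increments=[0,0,0,-0.025,0,0,255,0,0,0,-0.025,0,0,255,0,0,0,-0.025,0,0,255,0,0,0,-0.025,0,0,255,0,0,0,-0.025,0,0,255,0,0,0,-0.025,0,0,255,0,0,0,-0.025,0,0,255,0,0,0,-0.025,0,0,255], squeeze=12)

```text
t: 14.85
position: [0.5403, 0.1242, 0.1064]
orientation: [[-0.0, 0.965, 0.262], [0.001, 0.262, -0.965], [-1.0, -0.0, -0.001]]
wrist_force: [-1.9, 1.1, 0.2]
finger_gap: 0.453
```

Run:
```python
from h import *
st()
s,p,d=look("w11");st();print(pang(p,s))
```

```text
t 14.85 q [  0.7  37.8 -25.5 107.3  24.   40.3 -23.5] p [0.5403 0.1242 0.1064] yawY 15.18 F [-1.94  1.08  0.2 ] T [ 0.047  0.313 -0.042] gap 0.453
t 14.9 q [  0.7  37.8 -25.5 107.3  24.   40.3 -23.4] p [0.5403 0.1243 0.1064] yawY 15.36 F [-1.96  0.32  0.78] T [-0.13   0.345  0.083] gap 0.453
(np.float64(145.64387207535262), 204, array([0.53892274, 0.1246488 ]), array([0.52436154, 0.13460269]))
```

Following without slip (35.7° of pointer turn). I'll do the other half.

drive_tool(increments=[0,0,0,-0.025,0,0,255,0,0,0,-0.025,0,0,255,0,0,0,-0.025,0,0,255,0,0,0,-0.025,0,0,255,0,0,0,-0.025,0,0,255,0,0,0,-0.025,0,0,255,0,0,0,-0.025,0,0,255,0,0,0,-0.025,0,0,255], squeeze=12)

```text
t: 15.7
position: [0.5402, 0.1241, 0.1064]
orientation: [[-0.001, 0.628, 0.778], [0.0, 0.778, -0.628], [-1.0, -0.0, -0.001]]
wrist_force: [-2.7, -0.0, 1.4]
finger_gap: 0.453
```

Run:
```python
from h import *
st()
s,p,d=look("w12");st();print(pang(p,s))
```

```text
t 15.7 q [  6.8  39.9 -35.4 107.1  32.6  43.5   4.3] p [0.5402 0.1241 0.1064] yawY 51.11 F [-2.69 -0.02  1.43] T [ 0.068  0.326 -0.1  ] gap 0.453
t 15.75 q [  6.8  39.9 -35.5 107.1  32.6  43.5   4.5] p [0.5401 0.1242 0.1064] yawY 51.27 F [-2.09  0.06  3.26] T [ 0.037  0.372 -0.044] gap 0.458
(np.float64(-178.1771541211261), 202, array([0.5385567 , 0.12314668]), array([0.52101391, 0.12258838]))
```

View pics/w12.png

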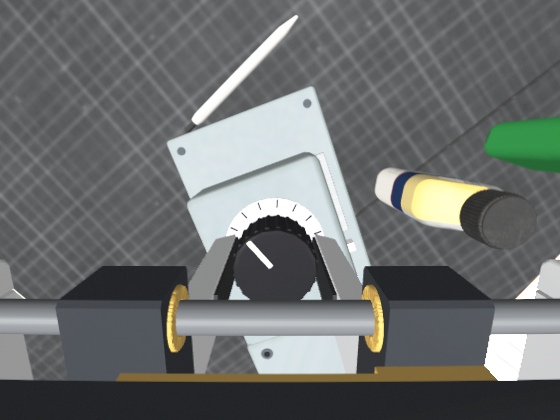

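The pointer is at 181.8°, which is the target. I'll open the jaws part way to stay clear of the bottle, then rise.

drive_tool(increments=[0,0,0,0,0,0,100,0,0,0,0,0,0,90,0,0,0,0,0,0,80,0,0,0,0,0,0,80,0,0,0,0,0,0,80,0,0,0,0,0,0,80,0,0,0,0,0,0,80,0,0,0,0,0,0,80])

```text
t: 16.55
position: [0.5406, 0.1241, 0.1065]
orientation: [[0.0, 0.628, 0.778], [0.0, 0.778, -0.628], [-1.0, 0.0, 0.0]]
wrist_force: [-0.8, 0.4, -0.7]
finger_gap: 0.689
```

Run:
```python
from h import *
st()
s,p,d=look("w13");st();print(pang(p,s))
```

```text
t 16.55 q [  6.7  39.9 -35.4 107.1  32.6  43.5   4.3] p [0.5406 0.1241 0.1065] yawY 51.08 F [-0.77  0.36 -0.66] T [ 0.006 -0.155 -0.003] gap 0.689
t 16.6 q [  6.7  39.9 -35.4 107.1  32.6  43.5   4.3] p [0.5406 0.1241 0.1065] yawY 51.08 F [ 0.62 -0.22 -0.36] T [ 0.018 -0.121 -0.048] gap 0.686
(np.float64(-178.7970437355841), 201, array([0.53856232, 0.12317215]), array([0.52101986, 0.12280378]))
```

View pics/w13.png

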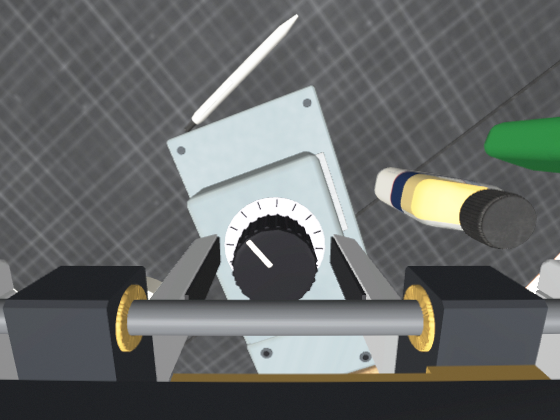

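Released. The jaws stand clear on both sides of the dial, the pointer settled at 181.2°, and the bottle is upright. Now I retreat upwards.

drive_tool(increments=[-0.2,0,0,0,0,0,80,-0.25,0,0,0,0,0,80,-0.3,0,0,0,0,0,80,-0.3,0,0,0,0,0,80,-0.3,0,0,0,0,0,80,-0.3,0,0,0,0,0,80,-0.2,0,0,0,0,0,80,0,0,0,0,0,0,80])

```text
t: 17.4
position: [0.5417, 0.1247, 0.2472]
orientation: [[0.004, 0.628, 0.778], [0.001, 0.778, -0.628], [-1.0, 0.003, 0.003]]
wrist_force: [1.3, -0.2, -0.3]
finger_gap: 0.688
```

Run:
```python
from h import *
st()
s,p,d=look("w14")
q,_=viewer.snapshot("scene");cv2.imwrite("pics/scene14.png",q[:,:,::-1]);st()
# pointer azimuth with a box round the dial
r=nets.pinpoint("dial_top","wrist")[0]["uv"];print(r)
u,v=map(int,r)
print(pang(p,s,box=(v-22,v+18,u-20,u+20)))
```

```text
t 17.4 q [ 11.6  30.3 -42.3  98.6  23.2  59.9  12.5] p [0.5417 0.1247 0.2472] yawY 51.07 F [ 1.27 -0.2  -0.32] T [ 0.014 -0.119 -0.009] gap 0.688
t 17.5 q [ 11.6  30.4 -42.2  98.8  23.2  59.8  12.5] p [0.5404 0.1238 0.2449] yawY 51.07 F [-0.03  0.76  0.04] T [ 0.017 -0.104 -0.059] gap 0.689
[272.6, 207.6]
(np.float64(-178.70164126211196), 44, array([0.53787822, 0.12314711]), array([0.52595553, 0.12287689]))
```

View pics/scene14.png

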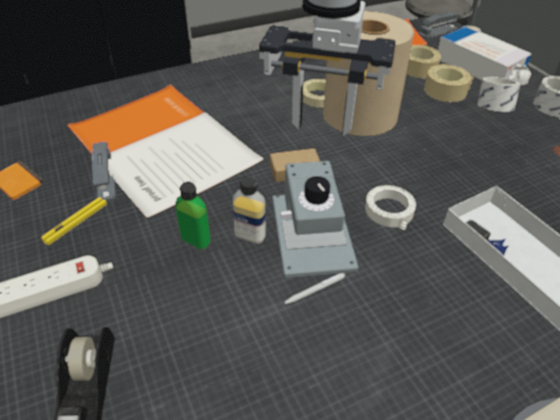

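View pics/w14.png

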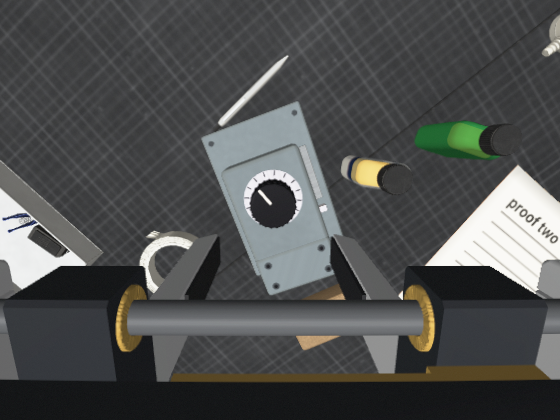

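The gripper is well above the dial and touching nothing. The bottle stands upright at scene (250,213), and the pointer still reads 181.3°. I'll hand the job in.

```bash
python3 -c "
from station import robot
print(robot.sign_off())"
```

```text
the job is handed in; nothing more can be done
None
```

I turned the dial clockwise to its stop, turned it back three clicks and let go. The job was handed in at about 17.5 s; no verdict is reported.

- **Stop:** At a 10 N grip the jaws began to slip on the dial, with the torque steady at about 0.2 N m. A 12 N grip brought it to about 0.29 N m, and it held there for more than 0.2 s. The highest reading was 0.30 N m, below the 0.4 N m ceiling, though I only read the torque between moves.
- **Three clicks back:** The pointer went from 204.2° at the start to 110.0° pressed against the stop. I turned it back 72° with no slip, and after release it settled at 181.2°. That is 71° from the pressed position. I put the stop's own click at about 114°, allowing for the stop giving a little under load, which makes it 67° or three clicks. The final angle also lies one click from where the dial started, so it matches the click spacing.
- **Last checks:** From above, the pointer read 181.3°. The bottle and its green look-alike were both upright, and the open gripper was clear of everything with the force near zero.
- **Not measured:** I did not measure the wheel height; the click count rests on the pointer angles. My position readings for the dial differed by up to about 5 mm between views, and the grip centred itself without trouble.

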